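# Throw the cigar-mould clamp with its extension bar

## Robot

A 6-joint arm with a two-finger parallel gripper is mounted at the origin on the work surface. World frame = base frame: x ahead of the robot, y to its left, z up, the work surface at z = 0. Lengths are in mm, angles in rad, forces in N, time in s.
With the tool pointing down it reaches from about 300 to 775 mm from the base axis. Payload 14.6 kg.
Tool frame: the origin (TCP) lies at the centre of the arm's flange, where the gripper is bolted on; the fingertips stand 173 mm ahead of it and the grasp point (between the pads) lies 155 mm ahead of it; z points along the fingers, y is the line along which they close (so a half turn about z gives the same grasp; the last joint's range is limited). The gripper opens to 85 mm and grips with 20 to 120 N. Pads are 22 mm wide; open, the fingers measure 114 mm over their backs; the gripper's body (76 mm by 85 mm) begins 54 mm behind the grasp point. The pads swing forward as they close: fully open they stand 13 mm farther back than shut.
Start: joints at [1.055, 0.3, 1.521, -0, 1.321, -0.067], TCP at [238.633, 495.525, 404.681] pointing down, gripper open.
Joint ranges: [-3.03, 3.03], [-0.79, 2.21], [0.23, 2.52], [-1.04, 4.18], [0, 3.07], [-2.55, 2.55]. Speed limits (rad/s): [2.22, 2.22, 2.57, 3.14, 3.14, 3.14].

## Interface

Orientations are given as a unit quaternion [w, x, y, z].
In Python, from rig import bot, eyes gives the robot as it stands. Calls block until the motion is done:
- bot.move_to(position, orientation): joint-space move of the TCP to a pose.
- bot.servo_line(position, attitude=None, speed=150, until_force=None): straight line of the TCP; attitude=None keeps the orientation; speed is the mean speed in mm/s. With until_force (N) it stops when the force on the tool has changed by that much, and returns True; else False.
- bot.move_joints(angles): joint-space move.
- bot.move_gripper(opening, grip_force=None): finger opening in mm; grip_force is the grip in N (None keeps the last); returns when the fingers have stopped.
- bot.dwell(seconds).
- bot.ik(position, orientation): joint angles nearest the present ones, or None.
- eyes.read_camera(name): name is "side" or "top"; returns a dict with "image" (400x640x3 uint8, blue, green, red), "depth" (400x640 float32, mm along the optical axis (not along the pixel's ray), 0 where there is no reading), "fovy" (degrees; the focal length in pixels is half the picture's height over the tangent of half this angle, whatever the lens; pixels are square), "cx", "cy" (the principal point, pixels), "k1" (the pictures are not rectified: a ray, as slopes to the right and down, at radius r is drawn at 1 + k1 r^2 times it, then the intrinsics apply), "eye" and "attitude" of the camera in the world. Camera axes: x right, y down, z forward; pixel columns grow to the right and rows downward; lengths in mm; the calibration is good to about 2 mm. A picture is of the moment at which its call begins.
A pose or a line that the arm cannot do raises bot.MotionError and nothing moves.
- bot.finish_job(): hands the job in; it is judged then, once.
Trained networks look in the newest picture that a camera, given by its name, has taken for a name from the list of things; names that differ only in an ending like _2 or _b are one class to them, and where a whole thing is asked for, a point or a joint stands for the part that bears it (a point fixed in the world has none). Each returns a list of dicts, best first, with "p" (0 to 1); they miss things now and then, are a little off and sometimes report something else, mostly with a low value. They report only what shows in the picture. A call takes as long as a camera call.
- eyes.look_for(camera, target): "pixel" ([row, column] in pixels, amid what is visible of it).
- eyes.trace(camera, target): "pixels" (400x640 bool, what is visible of it) and "pixel" ([row, column] in pixels, amid what is visible of it).
Readings, each from a call of its own:
- bot.read_clock(): time.
- bot.read_joint_positions(): joint angles.
- bot.read_qvel(): joint speeds.
- bot.read_effort(): joint torques, N m.
- bot.read_ee_pos(): TCP position.
- bot.read_tool_rot(): TCP orientation.
- bot.read_ft_force(): force on the tool from outside, world axes, zero at the start.
- bot.read_moment(): the same for the moment, N m.
- bot.read_grip_width(): finger opening in mm.
- bot.read_grip_force(): force on a finger pad.
Only numpy, scipy, OpenCV 4.12 (cv2) and the standard library are available. Lean on these libraries where they do the work, as an engineer would, in place of code of your own. Each camera call takes 0.05 s, during which the arm holds its last target. There are 200 camera calls.

## Task

Close the cigar mould: pick up the long steel bar, lay its end in the open channel of the clamp's short lever, and with the bar swing the lever past its dead point until it is fully home against its stop. Then lift the bar out and lay it flat on the bench, clear of the clamp. Work the lever with the bar only; do not touch the clamp with the fingers or the arm.

Things in the scene. Friction and masses are not known exactly. Their poses are not given: they have to be found in the camera images.
- bar: Extension bar, loose on the bench: straight steel square bar 260 mm long, 20 x 20 mm, about 0.25 kg. Origin at the centre of its underside; x along its length (ends alike), z up. Beside it in any order, roughly parallel, 100 mm apart, lie a steel offcut of the same section but 110 mm long (too short) and a wooden batten 260 x 38 x 28 mm (too wide for the channel).
- clamp: Over-centre clamp with a wooden cigar mould, fixed. Origin on the bench under the lever's vertical pivot axis; x from the pivot to the mould (92 mm high, 85 to 205 mm from the pivot), z up. Dark steel base plate 12 mm thick, from 60 mm before the pivot (robot side) to 225 mm beyond, 200 mm wide. Lever and moving mould half belong to this body.
- lever (a joint): Lever angle (rad), anticlockwise from above: 0 open (as found), 1.1 dead point, 1.4 closed at its stop. From the pivot it points at clamp yaw + pi - 0.7 + angle: it swings on the robot's side, from clamp +y to -y. A spring resists with up to 1.6 N m and returns it to 0 if let go before the dead point; beyond, it snaps it to 1.4 and keeps it there.
- channel (a point): Middle of the channel floor, 74 mm from the pivot axis, 40 mm above the bench; turns with the lever, x outward from the pivot, z up. Channel open at top and ends, 72 mm long, 32 mm wide, cheeks 18 mm high, lips above flaring to 50 mm wide, top 68 mm above the bench. The bar lies well in it, on the floor, with its middle 85 to 130 mm (best 105) outward of this point.

How it is judged:
By the outcome, as a careful person would: the job done as asked, in the order asked, and still so for the second after the job is handed in, with the robot touching nothing.
It also fails if it takes over 59 s, if anything falls off the work surface, if the arm or the gripper's body presses on something with over 40 N, if the wrist force passes 120 N, or if a joint passes its speed limit or range.

## Working session

There is one attempt and no reset: what is moved stays moved. The work goes in short steps, each a Python script; the robot and the scene stay as the last script left them, time stands still between calls to the robot, and variables do not carry over. Pictures are saved under pics/ and viewed, at most 10 in all, crops included, and the job is handed in when it is done.

```bash
ls; mkdir -p pics; cat > h.py <<'E'
from rig import bot, eyes
import numpy as np, cv2
from scipy.spatial.transform import Rotation as R
def rot(q): return R.from_quat([q[1],q[2],q[3],q[0]])
def cloud(c):
    d=c["depth"]; h,w=d.shape; f=h/2/np.tan(np.radians(c["fovy"])/2)
    K=np.array([[f,0,c["cx"]],[0,f,c["cy"]],[0,0,1.]])
    v,u=np.mgrid[:h,:w]
    p=cv2.undistortPoints(np.stack([u,v],-1).reshape(-1,1,2).astype(float),K,np.array([c["k1"],0,0,0,0.])).reshape(h,w,2)
    P=np.dstack([p[...,0]*d,p[...,1]*d,d])
    return (rot(c["attitude"]).apply(P.reshape(-1,3))+np.array(c["eye"])).reshape(h,w,3)
def down(a):
    """tool z down, tool y (closing) along world direction angle a+90, tool x along a"""
    x=np.array([np.cos(a),np.sin(a),0]); z=np.array([0,0,-1.]); y=np.cross(z,x)
    q=R.from_matrix(np.column_stack([x,y,z])).as_quat(); return [q[3],q[0],q[1],q[2]]
E
python3 - <<'E'
from h import *
for n in("top","side"):
    c=eyes.read_camera(n); np.savez(f"/tmp/{n}.npz",**{k:np.array(v) for k,v in c.items()})
    cv2.imwrite(f"pics/{n}0.png",c["image"]); P=cloud(c)
    print(n,c["eye"],c["attitude"],c["fovy"],c["k1"])
    for t in("bar","clamp","lever","channel"):
        for r in eyes.trace(n,t)[:3]:
            m=r["pixels"]&(c["depth"]>0); X=P[m]
            print(t,round(r["p"],2),np.round(r["pixel"]),m.sum(),np.round(np.median(X,0)) if len(X) else "", np.round(np.percentile(X,98,axis=0)) if len(X) else "")
            if len(X)>50:
                top=X[:,2].max(); rr=cv2.minAreaRect(X[:,:2].astype(np.float32)); print("  rect",rr)
print(bot.read_clock(),bot.read_tool_rot())
E
```

```text
pics
rig.py
top [466.9482601   93.42665915 932.71399255] [-0.04367309  0.71017276 -0.70054912  0.05457338] 52.70889562390242 -0.07917625665930729
bar 0.94 [231. 281.] 1088 [529. 171.  21.] [650. 195.  24.]
  rect ((528.7203369140625, 172.7892608642578), (23.926782608032227, 257.8341064453125), 81.67015075683594)
bar 0.61 [180. 420.] 1552 [ 646. -135.   40.] [708. -76.  69.]
  rect ((651.0562744140625, -137.07901000976562), (66.3375473022461, 152.12432861328125), 39.27885818481445)
clamp 0.94 [134. 434.] 11167 [ 752. -165.   45.] [889. -74. 100.]
  rect ((750.5887451171875, -189.63128662109375), (230.48248291015625, 360.3028869628906), 82.33982849121094)
channel 0.66 [182. 417.] 1639 [ 646. -135.   40.] [707. -76.  69.]
  rect ((651.5970458984375, -137.81130981445312), (71.52386474609375, 154.0850372314453), 38.948829650878906)
side [ 515.14645694 -594.96655594  449.22061745] [-0.49497764  0.86760137 -0.03764188  0.02912187] 48.55128199679503 -0.06314634977711236
bar 0.66 [199. 295.] 1805 [529. 165.  15.] [651. 216.  21.]
  rect ((527.1141357421875, 189.9306640625), (63.94074249267578, 268.6864318847656), 81.51415252685547)
clamp 0.59 [319. 483.] 31545 [ 755. -219.   40.] [876. -87.  98.]
  rect ((752.95654296875, -127.69345092773438), (346.9835510253906, 339.55706787109375), 0.2628222107887268)
lever 0.95 [290. 391.] 3935 [ 650. -144.   38.] [711. -77.  67.]
  rect ((641.7221069335938, -103.66139221191406), (108.32421112060547, 220.4263153076172), 30.246244430541992)
channel 0.94 [291. 390.] 4003 [ 650. -143.   38.] [713. -76.  67.]
  rect ((639.5518798828125, -104.64595031738281), (114.33633422851562, 211.22677612304688), 17.92853546142578)
0.5 [ 7.98559000e-06  2.22515315e-01  9.74929195e-01 -1.70154773e-05]
```

View pics/top0.png

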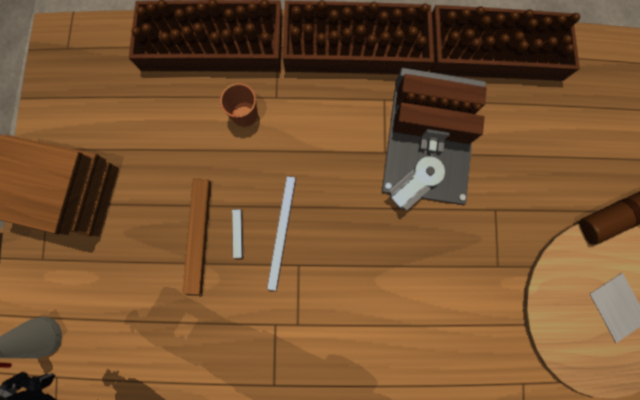

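View pics/side0.png

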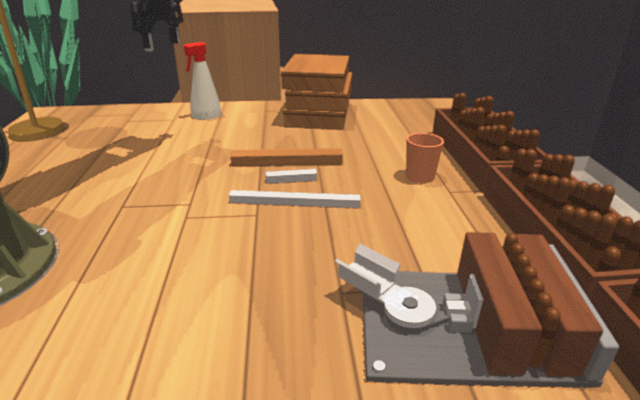

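The top view shows the bar at about (233,281), the batten at (237,197), the offcut at (234,237), the lever at (185,412) and the pivot disc at (171,430). The side view agrees: the lever is open and the channel is clear. Next I'll measure the clamp's geometry.

```bash
python3 - <<'E'
from h import *
c=dict(np.load("/tmp/top.npz")); P=cloud(c); v,u=np.mgrid[:400,:640]
reg=(u>375)&(u<495)&(v>62)&(v<215)&(c["depth"]>0)
X=P[reg]; Z=X[:,2]
print(np.histogram(Z,np.arange(-6,106,4)))
def rect(n,m):
    r=cv2.minAreaRect(X[m][:,:2].astype(np.float32)); print(n,m.sum(),r); return cv2.boxPoints(r)
def clean(lo,hi):
    M=(reg&(P[...,2]>lo)&(P[...,2]<hi)).astype(np.uint8); M=cv2.morphologyEx(M,cv2.MORPH_OPEN,np.ones((3,3)))>0; return P[M]
for lo,hi in((7,17),(85,100),(58,74),(36,46),(46,58)):
    Q=clean(lo,hi); r=cv2.minAreaRect(Q[:,:2].astype(np.float32)); print(lo,hi,len(Q),np.median(Q,0),r)
# bench, disc profile
print("bench",np.median(P[300:310,300:400,2]), "pivot px", np.round(P[171,430],1), np.round(P[160:184:3,430,2]),np.round(P[171,412:448:3,2]))
# ortho map crop for viewing: 1px = 0.5 mm, upscaled crop
cr=c["image"][60:215,375:495]; cv2.imwrite("pics/crop.png",cv2.resize(cr,None,fx=3.8,fy=3.8,interpolation=cv2.INTER_CUBIC))
# bar
B=P[(u>255)&(u<305)&(v>165)&(v<305)&(P[...,2]>12)&(P[...,2]<30)]; print("bar",len(B),np.median(B,0),cv2.minAreaRect(B[:,:2].astype(np.float32)))
m=B[:,:2].mean(0); w,V=np.linalg.eigh(np.cov((B[:,:2]-m).T)); print(m,V[:,1],np.arctan(V[1,1]/V[0,1]))
E
```

```text
(array([ 309, 4047, 1244,  262, 2643,  860,  170,  165,  177,  245,  813,
        700,  306,  182,  154,  196,  258,  259,  316,  519,  200,  145,
        130,  232, 2247,  940,  145]), array([ -6,  -2,   2,   6,  10,  14,  18,  22,  26,  30,  34,  38,  42,
        46,  50,  54,  58,  62,  66,  70,  74,  78,  82,  86,  90,  94,
        98, 102]))
7 17 3423 [ 696.93454629 -176.08532509   12.68476197] ((744.119384765625, -174.78948974609375), (202.07742309570312, 264.11639404296875), 81.91429138183594)
85 100 3429 [ 805.02501538 -182.05735939   93.01044547] ((813.2138671875, -184.01571655273438), (190.70204162597656, 116.97565460205078), 82.69723510742188)
58 74 854 [ 753.84377715 -142.34895954   67.14153401] ((785.9737548828125, -145.1058349609375), (190.3128204345703, 407.83514404296875), 63.32398223876953)
36 46 645 [ 634.80004401 -122.01730994   40.44335383] ((659.420654296875, -151.2080078125), (68.97261047363281, 183.2590789794922), 54.63199234008789)
46 58 63 [ 924.40928571 -168.13293133   52.27249797] ((924.1726684570312, -175.81069946289062), (3.94339919090271, 246.2422332763672), 0.41183823347091675)
bench 0.847126831707385 pivot px [ 670.1 -163.9   43.4] [36. 40. 40. 41. 41. 38. 34. 34.] [72. 37. 37. 34. 36. 41. 43. 38. 38. 35. 37. 12.]
bar 1045 [524.12549775 172.28611302  20.84558287] ((528.23291015625, 172.03457641601562), (20.531776428222656, 261.0176086425781), 81.43387603759766)
[525.59007083 172.05333826] [-0.98904433  0.14761878] -0.1481602386028298
```

View pics/crop.png

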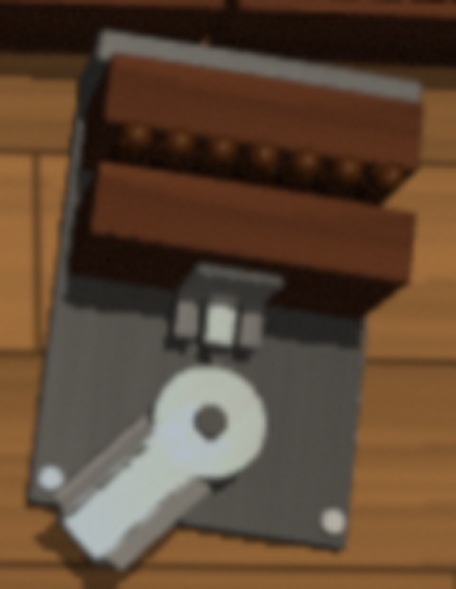

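The crop shows the pivot hole at about (171,430) full-frame. The channel is open, with its floor running to an outer end at about (203,399). I'll check the lever direction with both cameras.

```bash
python3 - <<'E'
from h import *
piv=np.array([671,-164]); 
for n in("top","side"):
    c=dict(np.load(f"/tmp/{n}.npz")); P=cloud(c).reshape(-1,3)[c["depth"].ravel()>0]
    d=P[:,:2]-piv; r=np.hypot(*d.T); a=np.arctan2(d[:,1],d[:,0]); k=(r>45)&(r<107)&(abs(a-2.3)<.5)
    for nm,lo,hi in(("floor",37,44),("lips",62,74)):
        Q=P[k&(P[:,2]>lo)&(P[:,2]<hi)]; e=Q[:,:2]-piv
        t=np.array([np.cos(2.3),np.sin(2.3)]); s=e@t; w=e@np.array([-t[1],t[0]])
        print(n,nm,len(Q),"z",np.median(Q[:,2]).round(1),"s",np.percentile(s,[1,99]).round(1))
        for lo2 in(45,65,85):
            j=(s>lo2)&(s<lo2+20); print("  w",lo2,j.sum(),np.percentile(w[j],[3,50,97]).round(1) if j.sum() else "")
    # disc centre and plate / bar
    d0=P[(r<40)&(P[:,2]>30)&(P[:,2]<50)]; print(" disc pts",len(d0),np.percentile(d0,[1,50,99],axis=0).round(1).tolist())
    B=P[(abs(P[:,0]-528)<150)&(abs(P[:,1]-172)<42)&(P[:,2]>17)&(P[:,2]<25)]; print(" bar",len(B),cv2.minAreaRect(B[:,:2].astype(np.float32)))
th=-0.141
for yaw,g in((-0.146,(528,172)),*[(-0.141-.7+x,671+165*np.cos(-.141+np.pi-.7+x)+0*1) for x in()]):
    pass
def show(p,a):
    for h in(0,np.pi): 
        j=bot.ik(list(p),down(a+h)); print(np.round(p),round(a+h,2),None if j is None else np.round(j,2))
show([528,172,165+60],-0.146)
for x in(0,.7,1.4):
    A=-.141+np.pi-.7+x; show([671+165*np.cos(A),-164+165*np.sin(A),205],A-np.pi)
E
```

```text
top floor 365 z 40.8 s [ 45.  105.6]
  w 45 118 [-15.8  -0.6  14.5]
  w 65 119 [-15.9  -1.4  14.1]
  w 85 118 [-16.   -0.7  14.1]
top lips 220 z 66.0 s [ 42.2 103.1]
  w 45 73 [-28.6  18.4  27.5]
  w 65 69 [-28.9  18.3  26.7]
  w 85 69 [-29.1  18.8  26.7]
 disc pts 733 [[639.5, -197.5, 33.1], [671.0, -162.8, 36.9], [705.2, -130.7, 42.8]]
 bar 1002 ((528.2255859375, 172.0101776123047), (20.321062088012695, 261.010009765625), 81.49589538574219)
side floor 489 z 39.8 s [ 41.4 104.5]
  w 45 165 [-16.   -7.6  22.1]
  w 65 151 [-16.1  -7.3  22.4]
  w 85 147 [-16.3  -7.1  22.6]
side lips 323 z 65.6 s [ 43.2 103.2]
  w 45 99 [-25.2 -21.5  29.4]
  w 65 112 [-25.5 -20.4  29.2]
  w 85 102 [-24.6 -20.6  29.1]
 disc pts 1792 [[636.0, -200.5, 30.6], [668.6, -168.3, 36.2], [705.3, -127.6, 42.2]]
 bar 753 ((529.3915405273438, 169.8446502685547), (23.9019775390625, 257.1624450683594), 81.43282318115234)
[528 172 225] -0.15 [ 0.25  0.52  1.66 -0.    0.95  1.97]
[528 172 225] 3.0 [ 0.25  0.52  1.66 -0.    0.95 -1.18]
[561. -41. 205.] -0.84 [-0.14  0.57  1.65 -0.    0.92  2.27]
[561. -41. 205.] 2.3 [-0.14  0.57  1.65 -0.    0.92 -0.87]
[ 508. -141.  205.] -0.14 [-0.34  0.51  1.75 -0.    0.88  1.37]
[ 508. -141.  205.] 3.0 [-0.34  0.51  1.75 -0.    0.88 -1.77]
[ 531. -252.  205.] 0.56 [-0.5   0.61  1.57 -0.    0.96  0.51]
[ 531. -252.  205.] 3.7 None
```

```bash
cat >> h.py <<'E'
PIV=np.array([671,-164.]); YAW=-0.141; RG=165
def lev(x,z,r=RG):
    A=YAW+np.pi-.7+x
    return [PIV[0]+r*np.cos(A),PIV[1]+r*np.sin(A),z], down(A-np.pi)
E
python3 - <<'E'
from h import *
a=-0.147; g=np.array([528.7,171.2])+14*np.array([np.cos(a),np.sin(a)])
bot.move_gripper(60,100); bot.move_to([*g,260],down(a))
bot.servo_line([*g,176],speed=80,until_force=15)
print(bot.read_ee_pos(),bot.read_ft_force())
bot.move_gripper(0,110); print(bot.read_grip_width(),bot.read_grip_force(),bot.read_ft_force())
bot.servo_line([*g,300],speed=120); print(bot.read_ft_force())
p,q=lev(0,300); bot.move_to(p,q); bot.dwell(.3)
print(bot.read_clock(),bot.read_grip_width(),bot.read_ft_force(),bot.read_moment())
for n in("side","top"):
    c=eyes.read_camera(n); cv2.imwrite(f"pics/{n}1.png",c["image"]); P=cloud(c); m=(P[...,2]>115)&(P[...,2]<150)&(c["depth"]>0)
    d=P[m]; e=d[:,:2]-PIV; A=YAW+np.pi-.7; t=np.array([np.cos(A),np.sin(A)]); s=e@t; w=e@np.array([-t[1],t[0]]); k=(s>0)&(s<340)&(abs(w)<25)
    print(n,k.sum(),np.percentile(s[k],[1,99]) if k.sum() else "")
    for lo in(50,80,110,230,260,290):
        j=k&(s>lo)&(s<lo+30); print(lo,j.sum(),np.percentile(w[j],[5,95]).round(1) if j.sum() else "",np.percentile(d[j,2],[2,50,98]).round(1) if j.sum() else "")
E
```

```text
[542.70045031 169.19218307 176.5398547 ] [ 0.01097829  0.20342358 -0.61784737]
17.456745525682013 109.02263760566711 [-2.70997035 -1.09079782  6.77827883]
[-0.16213099 -0.40013104 -3.37702641]
6.6333 17.454724337663386 [-0.50291148 -0.07025126 -2.64586587] [-0.06861841 -0.04656427  0.02153561]
side 2586 [ 48.33354331 302.77795323]
50 402 [-7.  10.3] [125.2 140.7 144.1]
80 382 [-6.6 10.4] [124.5 140.7 143.9]
110 344 [-6.8 10.4] [124.5 140.6 144. ]
230 240 [-7.5  9.6] [124.6 140.4 143.8]
260 229 [-8.   9.7] [124.5 141.4 143.9]
290 116 [-7.5  9.5] [124.8 140.9 143.8]
top 510 [211.38840453 309.19902665]
50 0  
80 0  
110 0  
230 156 [-9.8  8. ] [140.9 144.2 146.9]
260 162 [-10.    8.3] [140.5 143.9 146.6]
290 109 [-9.8  8. ] [133.4 144.  146.6]
```

View pics/side1.png

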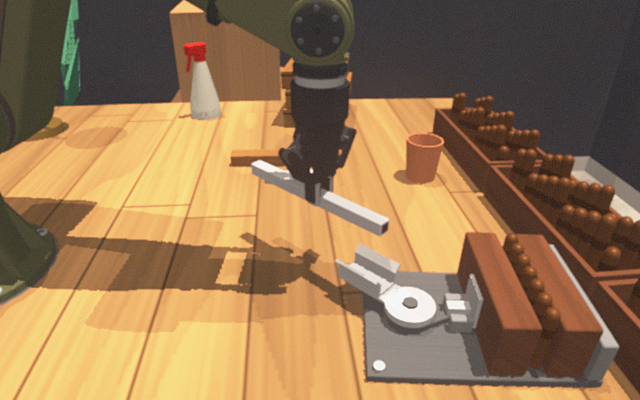

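The side view shows the bar gripped level, pointing from about (260,165) to (385,228) and in line with the channel at (375,262). Next I'll insert it.

```bash
python3 - <<'E'
from h import *
p,q=lev(0,245); bot.servo_line(p,speed=100)
f0=bot.read_ft_force()
p,q=lev(0,212); hit=bot.servo_line(p,speed=25,until_force=6)
z=bot.read_ee_pos()[2]; print(hit,bot.read_ee_pos(),f0,bot.read_ft_force(),bot.read_moment(),bot.read_clock())
c=eyes.read_camera("side"); cv2.imwrite("pics/side2.png",cv2.resize(c["image"][150:400,220:500],None,fx=2.5,fy=2.3))
E
```

```text
True [560.9487996  -40.89767958 215.4825213 ] [-0.00621752 -0.37943431 -3.31377436] [-2.56017108  0.46811451  6.22478711] [-0.28773466  0.01366275 -0.14196973] 8.5
```

View pics/side2.png

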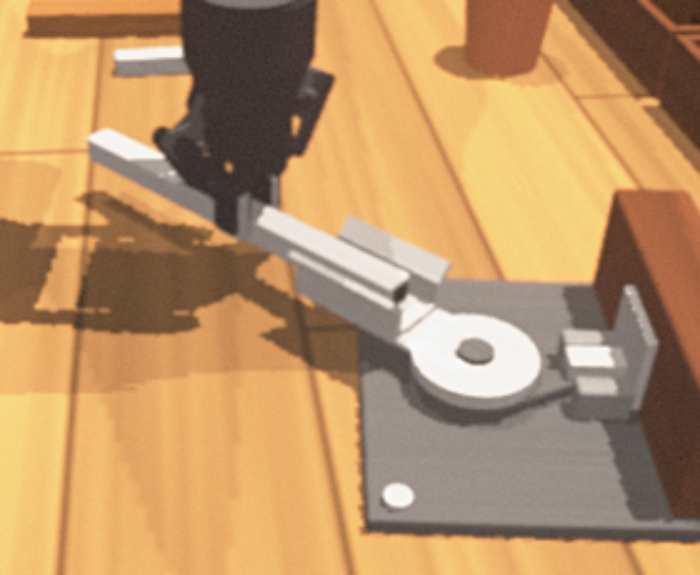

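The bar lies in the channel on the floor: crop (290,400) is its inner end, with the cheeks on either side. Contact came at the expected height, so I'll swing.

```bash
python3 - <<'E'
from h import *
for x in np.linspace(0.1,1.4,14):
    p,q=lev(x,215.5); bot.servo_line(p,q,speed=60)
    f=np.array(bot.read_ft_force()); A=YAW+np.pi-.7+x; t=np.array([-np.sin(A),np.cos(A)]); print(round(x,2),"tang",(f[:2]@t).round(1),"rad",(f[:2]@[np.cos(A),np.sin(A)]).round(1),f[2].round(1),"Mz",np.round(bot.read_moment()[2],2))
    if np.linalg.norm(f)>50: print("stop"); break
print(bot.read_clock(),bot.read_grip_width(),bot.read_ee_pos())
for n in ("top","side"):
    c=eyes.read_camera(n); np.savez(f"/tmp/{n}3.npz",**{k:np.array(v) for k,v in c.items()})
    im=c["image"]; cv2.imwrite(f"pics/{n}3.png",cv2.resize(im[60:260,340:540] if n=="top" else im[150:400,220:500],None,fx=2.6,fy=2.3))
E
```

```text
0.1 tang -3.6 rad -0.8 1.8 Mz 0.16
0.2 tang -5.9 rad -0.1 3.2 Mz 0.32
0.3 tang -7.6 rad 2.4 2.9 Mz 0.5
0.4 tang -10.5 rad 3.3 3.9 Mz 0.59
0.5 tang -11.6 rad 5.1 6.0 Mz 0.65
0.6 tang -12.4 rad 6.9 7.5 Mz 0.68
0.7 tang -12.4 rad 9.0 9.5 Mz 0.68
0.8 tang -11.4 rad 11.2 10.8 Mz 0.65
0.9 tang -8.5 rad 13.5 12.1 Mz 0.44
1.0 tang -5.7 rad 14.5 12.5 Mz 0.35
1.1 tang -3.5 rad 11.4 9.3 Mz 0.16
1.2 tang 1.1 rad 6.3 7.1 Mz -0.08
1.3 tang 4.4 rad 1.5 3.6 Mz -0.28
1.4 tang 4.8 rad 2.0 4.8 Mz -0.3
14.5 17.25875358386854 [ 531.24673578 -251.53984395  215.74575211]
```

View pics/side3.png

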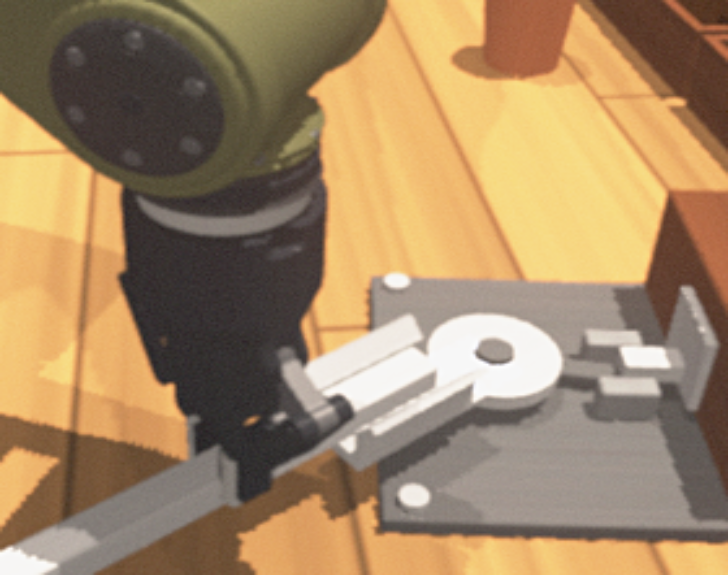

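The lever is past the dead point, but the bar is still holding it back (tangential +4.8 N). I'll follow on until the force drops off.

```bash
python3 - <<'E'
from h import *
for x in np.arange(1.42,1.53,.02):
    p,q=lev(x,215.5); bot.servo_line(p,q,speed=20); bot.dwell(.1)
    f=np.array(bot.read_ft_force()); A=YAW+np.pi-.7+x; t=np.array([-np.sin(A),np.cos(A)]); T=f[:2]@t; print(round(x,2),"tang",T.round(1),f.round(1),"Mz",np.round(bot.read_moment()[2],2))
    if T<-12: break
print(bot.read_clock(),bot.read_ee_pos())
E
```

```text
1.42 tang -3.3 [-4.4  1.   7.1] Mz 0.17
1.44 tang -6.5 [-4.9  4.5  9.7] Mz 0.42
1.46 tang -6.0 [-4.7  4.   8.3] Mz 0.42
1.48 tang -6.5 [-3.7  5.3  7.7] Mz 0.41
1.5 tang -6.2 [-3.9  4.8  8.1] Mz 0.42
1.52 tang -12.2 [-9.1  8.4 10.5] Mz 0.6
17.1 [ 542.19799729 -266.12931613  215.1521597 ]
```

```bash
python3 - <<'E'
from h import *
for x in np.arange(1.50,1.40,-.02):
    p,q=lev(x,215.5); bot.servo_line(p,q,speed=20); bot.dwell(.1)
    f=np.array(bot.read_ft_force()); A=YAW+np.pi-.7+x; t=np.array([-np.sin(A),np.cos(A)]); T=f[:2]@t; print(round(x,2),T.round(1),f.round(1),np.round(bot.read_moment()[2],2))
    if T>-1.5: break
p[2]=290; print(bot.servo_line(p,speed=60,until_force=25)); print(bot.read_ee_pos(),bot.read_ft_force())
bot.dwell(.2); 
A=YAW+np.pi-.7+1.4; tt=np.array([np.cos(A),np.sin(A)]); nn=np.array([-tt[1],tt[0]])
for n in("side","top"):
    c=eyes.read_camera(n); P=cloud(c).reshape(-1,3)[c["depth"].ravel()>0]; e=P[:,:2]-PIV; s=e@tt; w=e@nn
    if n=="side": cv2.imwrite("pics/side4.png",cv2.resize(c["image"][150:400,220:500],None,fx=2.5,fy=2.3))
    for nm,lo,hi in(("floor",37,44),("lips",62,74)):
        for l in(45,65,85):
            j=(s>l)&(s<l+20)&(abs(w)<40)&(P[:,2]>lo)&(P[:,2]<hi); print(n,nm,l,j.sum(),np.percentile(w[j],[3,50,97]).round(1) if j.sum() else "")
print(bot.read_clock())
E
```

```text
1.5 -1.7 [-0.9  1.5  6.9] 0.16
1.48 2.2 [4.  0.2 4.2] -0.13
False
[ 538.49898891 -262.39388601  289.54432205] [-0.28774737  0.25670984 -3.57901843]
side floor 45 249 [-12.5  -0.4  25.5]
side floor 65 262 [-12.7  -1.3  25.5]
side floor 85 290 [-12.9  -0.   25.8]
side lips 45 127 [-20.5 -16.3  32.4]
side lips 65 119 [-20.   25.9  32.2]
side lips 85 115 [-18.7  29.1  32.8]
top floor 45 109 [-19.    5.7  20. ]
top floor 65 103 [-18.3   5.8  18.9]
top floor 85 107 [-18.3   4.9  18. ]
top lips 45 32 [-25.7 -22.2  25.7]
top lips 65 33 [-25.7 -22.4 -16.4]
top lips 85 29 [-25.6 -23.  -17.4]
19.625
```

View pics/side4.png

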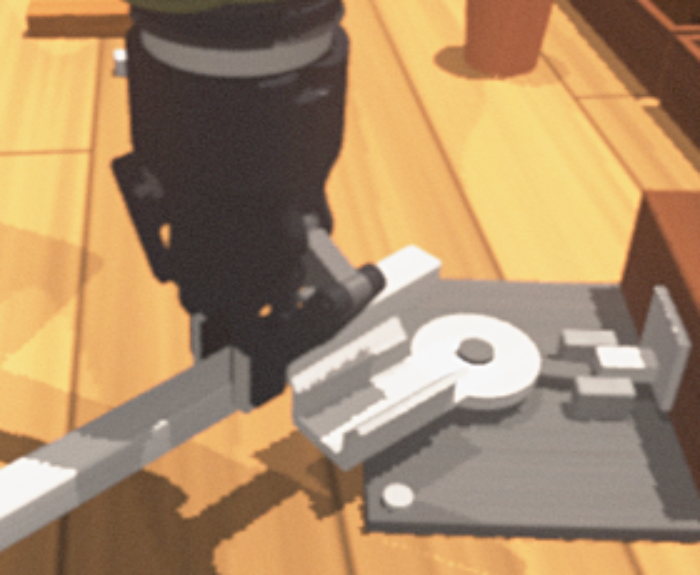

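The channel is empty and the lever is over at its closed side. The bar is held clear above the clamp, so I'll lay it back on its old spot and verify.

```bash
python3 - <<'E'
from h import *
a=-0.147; g=np.array([528.7,171.2])+14*np.array([np.cos(a),np.sin(a)])
p=np.array(bot.read_ee_pos()); p[2]=330; bot.servo_line(list(p))
bot.move_to([*g,260],down(a)); bot.servo_line([*g,185],speed=100)
print(bot.servo_line([*g,175.5],speed=20,until_force=5),bot.read_ee_pos()[2])
bot.move_gripper(50); bot.dwell(.2); bot.servo_line([*g,300]); bot.move_to([300,350,400],down(a)); bot.dwell(.3)
A=YAW+np.pi-.7+1.4; tt=np.array([np.cos(A),np.sin(A)]); nn=np.array([-tt[1],tt[0]])
for n in("side","top"):
    c=eyes.read_camera(n); P=cloud(c).reshape(-1,3)[c["depth"].ravel()>0]; e=P[:,:2]-PIV; s=e@tt; w=e@nn
    cv2.imwrite(f"pics/{n}5.png",c["image"])
    for l in(45,65,85):
        for nm,lo,hi in(("floor",37,44),("lips",62,74)):
            j=(s>l)&(s<l+20)&(abs(w)<40)&(P[:,2]>lo)&(P[:,2]<hi); print(n,nm,l,j.sum(),np.percentile(w[j],[3,50,97]).round(1) if j.sum() else "")
    B=P[(abs(P[:,0]-528)<150)&(abs(P[:,1]-172)<42)&(P[:,2]>14)&(P[:,2]<60)]; print(" bar",len(B),np.percentile(B[:,2],[2,50,98]),cv2.minAreaRect(B[:,:2].astype(np.float32)))
print(bot.read_clock())
E
```

```text
True 176.69639989405303
side floor 45 246 [-12.8  -1.5  25.5]
side lips 45 158 [-23.  -17.8  32.3]
side floor 65 261 [-12.8  -1.1  25.3]
side lips 65 171 [-23.  -17.5  32.2]
side floor 85 286 [-12.3  -0.1  25.6]
side lips 85 171 [-23.7 -17.5  32.4]
 bar 925 [14.33144123 19.31450938 21.16948002] ((529.4789428710938, 168.8360137939453), (23.904726028442383, 256.80364990234375), 81.33935546875)
top floor 45 107 [-19.1   5.6  19.3]
top lips 45 73 [-25.4  21.8  29.7]
top floor 65 106 [-18.2   5.   18.5]
top lips 65 72 [-25.5  22.4  28.6]
top floor 85 100 [-17.8   4.4  18. ]
top lips 85 73 [-25.4  22.3  30.2]
 bar 1041 [16.88853881 20.81276451 23.97758643] ((528.4603881835938, 172.23001098632812), (20.640810012817383, 261.372314453125), 81.47422790527344)
26.1917
```

View pics/top5.png

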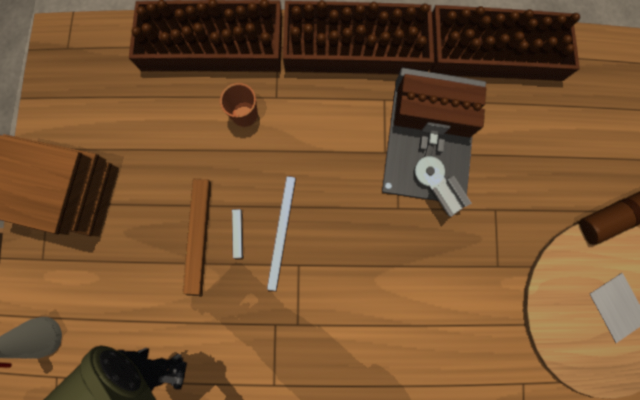

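View pics/side5.png

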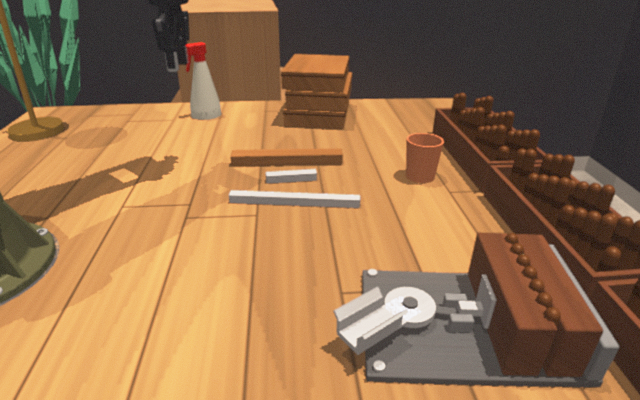

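The top view shows the mould halves closed at (105,440), the lever home at (190,445) with its angle matching 1.4, and the bar flat at (233,281), well clear of the clamp. Handing in.

```bash
python3 -c "
from rig import bot
print(bot.finish_job())"
```

```text
the job is handed in; nothing more can be done
None
```

The mould is closed with the lever home at its stop, the bar lies flat on the bench at its old spot clear of the clamp, and the job was handed in at about 26 s on the robot's clock; no verdict came back.

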